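# Set and lock the paper cutter's gauge wheel

### The arm

A 7-joint arm with a two-finger parallel gripper is mounted at the origin on the work surface. World frame = base frame: x ahead of the robot, y to its left, z up, the work surface at z = 0. Lengths are in m, angles in rad, forces in N, time in s.
With the tool pointing down it reaches from about 0.35 to 0.9 m from the base axis. Payload 19.9 kg.
Tool frame: the origin (TCP) lies midway between the tips of the shut fingers; the grasp point (between the pads) lies 19 mm behind it; z points along the fingers, y is the line along which they close (so a half turn about z gives the same grasp; the last joint's range is limited). The gripper opens to 85 mm and grips with 20 to 120 N. Pads are 22 mm wide; open, the fingers measure 114 mm over their backs; the gripper's body (76 mm by 85 mm) begins 54 mm behind the grasp point. The pads swing forward as they close: fully open they stand 13 mm farther back than shut.
Start: joints at [1.081, 0.417, -0.01, 1.614, 0.005, 1.111, -0.053], TCP at [0.271, -0.563, 0.231] pointing down, gripper open.
Joint ranges: [-2.81, 2.81], [-0.39, 2.02], [-1.27, 1.25], [0.06, 2.57], [-1.19, 4.33], [0.19, 2], [-2.82, 2.82]. Speed limits (rad/s): [1.89, 1.89, 2.39, 2.39, 3.01, 3.01, 3.01].

### API

Orientations are given as [roll, pitch, yaw] about the fixed x, y, z axes, in that order (R = Rz(yaw) Ry(pitch) Rx(roll)).
In Python, from workcell import * gives the robot as it stands. The module is installed in compiled form; this text tells all that it offers. Calls block until the motion is done:
- goto(position, orientation): joint-space move of the TCP to a pose.
- move_straight(position, vel=0.15, ori=None, stop_force=None): straight line of the TCP; ori=None keeps the orientation; vel is the mean speed in m/s. With stop_force (N) it stops when the force on the tool has changed by that much, and returns True; else False.
- set_joints(angles): joint-space move.
- move_gripper(opening): finger opening in m; the grip force is fixed at half the most; returns when the fingers have stopped.
- sleep(seconds).
- solve_ik(position, orientation): joint angles nearest the present ones, or None.
- read_camera(name): name is "side" or "top"; returns a dict with "color" (420x560x3 uint8, red, green, blue), "z_map" (420x560 float32, m along the optical axis (not along the pixel's ray), 0 where there is no reading), "fov_y" (degrees; the focal length in pixels is half the picture's height over the tangent of half this angle, whatever the lens; pixels are square), "cx", "cy" (the principal point, pixels), "position" and "orientation" of the camera in the world. Camera axes: x right, y down, z forward; pixel columns grow to the right and rows downward; lengths in m; the calibration is good to about 2 mm. A picture is of the moment at which its call begins.
A pose or a line that the arm cannot do raises MotionError and nothing moves.
- hand_in(): hands the job in; it is judged then, once.
Trained networks look in a picture, given as the dict that the camera call returned (one of the last four; its "shot" number tells which), for a name from the list of things; names that differ only in an ending like _2 or _b are one class to them, and where a whole thing is asked for, a point or a joint stands for the part that bears it (a point fixed in the world has none). Each returns a list of dicts, best first, with "confidence" (0 to 1); they miss things now and then, are a little off and sometimes report something else, mostly with a low value. They report only what shows in the picture. A call takes as long as a camera call.
- trace(query, picture): "pixels" (420x560 bool, what is visible of it) and "rect" ([left, top, right, bottom] in pixels, round what is visible of it).
- landmark_of(query, picture): "point" ([row, column] in pixels: a listed point, or the origin of a listed thing).
Readings, each from a call of its own:
- read_t(): time.
- read_joint_pos(): joint angles.
- read_qd(): joint speeds.
- read_joint_efforts(): joint torques, N m.
- read_eef_pos(): TCP position.
- read_tool_rot(): TCP orientation.
- read_contact_force(): force on the tool from outside, world axes, zero at the start.
- read_moment(): the same for the moment, N m.
- read_finger_gap(): finger opening in m.
- read_grip_force(): force on a finger pad.
Only numpy, scipy, OpenCV 4.12 (cv2) and the standard library are available. Lean on these libraries where they do the work, as an engineer would, in place of code of your own. Each camera call takes 0.05 s, during which the arm holds its last target. There are 200 camera calls.

### The job

Set the paper gauge for the next cut: with one fingertip, gently push the arms of the handwheel round until its long pointer arm points squarely at the steel rider clipped on the dial's edge, and then push the lock lever round, away from the wheel, until it is fully home against its stop pin. Only push: do not grip, force or lift the wheel or the lever, and leave the other things on and around the gauge where they stand. Finish with the hand clear of everything.

Things in the scene. Friction and masses are not known exactly. Their poses are not given: they have to be found in the camera images.
- gauge: Green cast base plate fixed to the bench, 300 by 440 mm, 12 mm thick. Origin: on the handwheel's vertical axis at bench height; the plate runs from y = -290 to +150 mm and x = -150 to +150 mm. A dial of 280 mm diameter, centred on the wheel, rises to 16 mm above the bench; its ticks play no part. A low steel fence (24 mm) lies along its -x edge. The lock lever's pivot is at x = 0, y = -190 mm.
- wheel_hub (a point): Point on the vertical axis of the three-armed steel handwheel, half-way up its arms, 45 mm above the bench. The hub is 40 mm in diameter, 60 mm high above the bench. Arms 120 degrees apart, no rim, free space below and between them: one long pointer arm and two short arms (12 mm wide, 14 mm tall) with 24 mm end balls centred 72 mm from the axis.
- pointer_tip (a point): Tip of the long straight pointer arm, 105 mm from the wheel axis, 45 mm above the bench. The arm is 14 mm wide and 16 mm tall (37 to 53 mm above the bench) out to 85 mm from the axis, then a 6 mm wide, 10 mm tall nose.
- wheel (a joint): Angle of the handwheel about the upward axis, rad, growing anticlockwise seen from above; at 0 the pointer points along the gauge's +x. Turns freely either way (limits at 6.3) with light friction (0.1 N m: about 2 N at 60 mm) and stays where left. It only sits on its spindle and comes up if pulled; it must not be lifted.
- rider_mark (a point): Where the pointer tip should be: 105 mm from the wheel axis in line with the middle of the rider, 45 mm above the bench. The rider is a fixed steel block on the dial's edge, 18 mm wide, 115 to 137 mm from the axis, 16 to 46 mm above the bench, on the half of the dial farther from the lock lever. The pointer passes inside it.
- lock_pivot (a point): Point on the vertical axis of the lock lever, half-way up its arm, 45 mm above the bench.
- lock_end (a point): Centre of the 24 mm ball at the end of the lock lever, 100 mm from its pivot, 45 mm above the bench. The arm is straight from the pivot to the ball, 12 mm wide and 14 mm tall (38 to 52 mm above the bench), with free space below it.
- lock (a joint): Angle of the lock lever, rad, growing anticlockwise seen from above. 0: along the gauge's -x (open); it turns away from the wheel to 1.2 (home, a hard stop, against an upright 12 mm thick, 52 mm high steel pin 75 mm from the pivot). Starts between 0 and 0.25. Light friction (0.1 N m); stays where left.
- weight_mid (a point): Bystander: brass paperweight 48 mm in diameter, 58 mm tall, standing on the far corner of the base plate beyond the lever; this is its middle.
- tin_mid (a point): Bystander: tin 70 mm in diameter, 85 mm tall, on the bench at the gauge's +y side; this is its middle.
- driver_grip (a point): Bystander: screwdriver lying on the bench along the gauge's -y side; this is the middle of its handle.
- cards_mid (a point): Bystander: block of card stock 55 x 90 x 35 mm on the bench beyond the gauge; this is its middle.

How it is judged:
By the outcome, as a careful person would: the job done as asked, in the order asked, and still so for the second after the job is handed in, with the robot touching nothing.
It also fails if it takes over 69 s, if anything falls off the work surface, if the arm or the gripper's body presses on something with over 40 N, if the wrist force passes 120 N, or if a joint passes its speed limit or range.

## Working session

There is one attempt and no reset: what is moved stays moved. The work goes in short steps, each a Python script; the robot and the scene stay as the last script left them, time stands still between calls to the robot, and variables do not carry over. Pictures are saved under pics/ and viewed, at most 10 in all, crops included, and the job is handed in when it is done.

```bash
mkdir -p pics
cat > h.py <<'E'
from workcell import *
import numpy as np, cv2
from scipy.spatial.transform import Rotation as Rn
def cam(p):
    o=np.array(p["orientation"]); R=o if o.shape==(3,3) else Rn.from_euler('xyz',o).as_matrix()
    return R,np.array(p["position"]),210/np.tan(np.radians(p["fov_y"])/2)
def ray(p,rc):
    R,t,f=cam(p); return R@np.array([(rc[1]-p["cx"])/f,(rc[0]-p["cy"])/f,1.0]),t
def at_z(p,rc,z):
    d,t=ray(p,rc); return t+d*(z-t[2])/d[2]
def by_depth(p,rc):
    d,t=ray(p,rc); return t+d*p["z_map"][int(round(rc[0])),int(round(rc[1]))]
def save(p,n): cv2.imwrite("pics/"+n+".png",cv2.cvtColor(p["color"],cv2.COLOR_RGB2BGR))
Z=dict(gauge=0,wheel_hub=.045,pointer_tip=.045,rider_mark=.045,lock_pivot=.045,lock_end=.045,weight_mid=.041,tin_mid=.0425,driver_grip=.012,cards_mid=.0175)
def marks(p,names=Z):
    for n in names:
        for r in landmark_of(n,p)[:2]:
            print(n,np.round(r["point"],1),round(r["confidence"],2),at_z(p,r["point"],Z[n])[:2].round(4))
E
python3 - <<'E'
from h import *
for c in("top","side"):
    p=read_camera(c); save(p,c+"0"); print(c,np.round(p["position"],3),np.round(p["orientation"],3)); marks(p)
print(read_t(),read_eef_pos(),read_tool_rot(),read_finger_gap())
E
```

```text
top [0.543 0.06  1.032] [-3.112 -0.015 -1.567]
gauge [226.7 287. ] 0.66 [0.5162 0.0445]
wheel_hub [223.4 289.3] 0.59 [0.5241 0.0405]
pointer_tip [225.4 344.9] 0.92 [ 0.5204 -0.0723]
pointer_tip [127.9 315.7] 0.64 [ 0.7187 -0.0127]
rider_mark [275.7 281.8] 0.41 [0.4186 0.0553]
lock_pivot [200.7 380.9] 0.74 [ 0.5708 -0.1456]
lock_end [251.7 394.4] 0.55 [ 0.4674 -0.1728]
weight_mid [155.  366.9] 0.58 [ 0.6643 -0.1179]
tin_mid [240.3 190. ] 0.72 [0.4893 0.2411]
driver_grip [196.5 453. ] 0.92 [ 0.5812 -0.3048]
cards_mid [124.6 315.8] 0.91 [ 0.7305 -0.0149]
side [0.548 0.574 0.552] [-2.318  0.007 -3.05 ]
gauge [230.6 316. ] 0.58 [0.5243 0.0351]
wheel_hub [216.7 317.7] 0.77 [0.5237 0.0415]
pointer_tip [181.1 322. ] 0.69 [ 0.5162 -0.0694]
rider_mark [230.3 315.9] 0.59 [0.5265 0.0783]
rider_mark [222.9 375.9] 0.58 [0.414  0.0492]
lock_pivot [157.  299.6] 0.87 [ 0.5683 -0.1547]
lock_end [154.6 342.8] 0.7 [ 0.4687 -0.1725]
weight_mid [165.7 256.9] 0.84 [ 0.6631 -0.1184]
weight_mid [154.2 294.9] 0.45 [ 0.58   -0.1709]
tin_mid [314.2 332.8] 0.89 [0.4976 0.2517]
driver_grip [131.9 295.1] 0.71 [ 0.5874 -0.3179]
cards_mid [204.1 220.9] 0.79 [ 0.7262 -0.0087]
1.1 [ 0.27059507 -0.56338187  0.23125924] [-3.14153774e+00  5.34256959e-05  4.47787410e-01] 0.08580215059128928
```

View pics/top0.png

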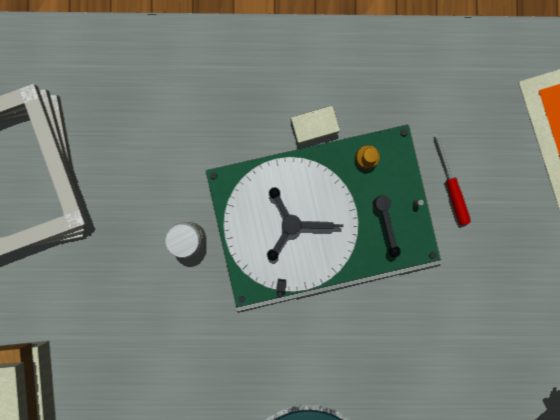

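View pics/side0.png

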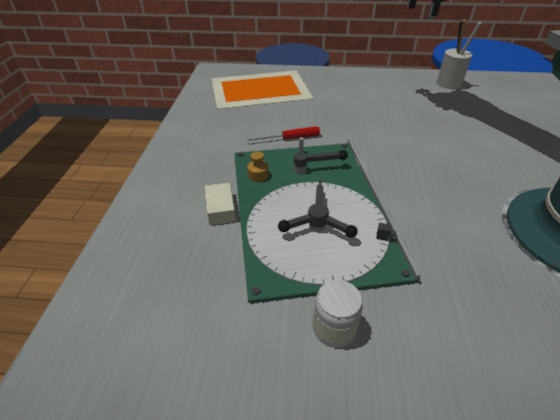

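Top view: hub at about (225,291), pointer running right to (228,343), short-arm balls at (192,274) and (256,272), rider at (287,281), lever from (203,382) to (252,394), and stop pin at (203,420). In the side view the rider is at (232,384), which agrees. The pointer has to turn about 95° clockwise. I'll refine with the depth map.

```bash
cat >> h.py <<'E'
def cloud(p):
    R,t,f=cam(p); v,u=np.mgrid[:420,:560]; z=p["z_map"]
    P=np.stack([(u-p["cx"])/f*z,(v-p["cy"])/f*z,z],-1)@R.T+t; P[z==0]=np.nan
    return P
def meas(p):
    P=cloud(p); m=np.nan_to_num((P[...,2]>.03)&(P[...,2]<.075)).astype(np.uint8)
    n,L,st,_=cv2.connectedComponentsWithStats(m)
    out=[]
    for i in range(1,n):
        Q=P[L==i]
        if len(Q)>8 and abs(Q[:,0].mean()-.52)<.25 and abs(Q[:,1].mean())<.35: out.append(Q)
    return out
E
python3 - <<'E'
from h import *
for c in("top","side"):
    p=read_camera(c); print(c)
    for Q in meas(p): print(len(Q),Q.mean(0).round(4),Q.min(0).round(3),Q.max(0).round(3))
    # angular profile around hub
    P=cloud(p)
    np.save(c+"P.npy",P)
    print(trace("rider_mark",p)[:1] and 1)
E
```

```text
top
1165 [ 0.7286 -0.0129  0.0358] [ 0.691 -0.062  0.03 ] [0.766 0.036 0.042]
435 [ 0.6596 -0.1175  0.0539] [ 0.638 -0.143  0.031] [ 0.685 -0.097  0.075]
1030 [0.5232 0.0345 0.0555] [ 0.45  -0.068  0.04 ] [0.598 0.085 0.066]
575 [ 0.5256 -0.1572  0.0528] [ 0.459 -0.183  0.03 ] [ 0.58  -0.133  0.06 ]
45 [ 0.5676 -0.2228  0.0474] [ 0.562 -0.229  0.032] [ 0.573 -0.218  0.055]
164 [0.4994 0.2226 0.0567] [0.459 0.213 0.03 ] [0.526 0.252 0.075]
133 [0.3963 0.0567 0.0439] [0.376 0.047 0.031] [0.411 0.065 0.052]
1
side
50 [ 0.5703 -0.2203  0.0433] [ 0.565 -0.228  0.03 ] [ 0.576 -0.217  0.055]
511 [ 0.5293 -0.1518  0.0492] [ 0.459 -0.18   0.03 ] [ 0.583 -0.129  0.059]
391 [ 0.6621 -0.1107  0.0511] [ 0.64  -0.138  0.031] [ 0.687 -0.094  0.074]
1171 [0.5248 0.0491 0.0527] [ 0.453 -0.069  0.032] [0.6   0.088 0.063]
797 [ 0.7293 -0.0065  0.036 ] [ 0.693 -0.061  0.03 ] [0.768 0.04  0.039]
190 [0.3984 0.0618 0.0415] [0.378 0.047 0.03 ] [0.412 0.069 0.049]
805 [0.497  0.2772 0.0543] [0.459 0.245 0.03 ] [0.528 0.286 0.075]
1
```

```bash
cat >> h.py <<'E'
from scipy.optimize import least_squares
def segd(Q,a,b):
    s=np.clip(((Q-a)@(b-a))/((b-a)@(b-a)),0,1)[:,None]; return np.linalg.norm(Q-a-s*(b-a),axis=1)
def U(a): return np.array([np.cos(a),np.sin(a)])
def fit_wheel(Q,th0,h0=(.524,.041)):
    Q=Q[Q[:,2]>.044][:,:2]
    def f(x):
        h=x[:2]; return np.min([segd(Q,h,h+r*U(x[2]+k)) for r,k in((.105,0),(.072,2*np.pi/3),(.072,-2*np.pi/3))],0)
    return min((least_squares(f,[*h0,th0+d],loss="soft_l1",f_scale=.008) for d in(-.2,0,.2)),key=lambda r:r.cost).x
def fit_lever(Q,a0,p0=(.570,-.149)):
    Q=Q[Q[:,2]>.042][:,:2]
    return least_squares(lambda x: segd(Q,x[:2],x[:2]+.1*U(x[2])),[*p0,a0],loss="soft_l1",f_scale=.008).x
def near(p,c):
    return min(meas(p),key=lambda Q:np.linalg.norm(Q.mean(0)[:2]-c))
E
python3 - <<'E'
from h import *
for c in("top","side"):
    p=read_camera(c)
    w=fit_wheel(near(p,(.523,.04)),-1.6); l=fit_lever(near(p,(.526,-.155)),-2.9)
    Q=near(p,(.397,.058)); Q=Q[Q[:,2]>.043]; r=Q[:,:2].mean(0)
    d=r-w[:2]; g=w[:2]-l[:2]
    print(c,w.round(4),l.round(4),"rider",r.round(4),np.linalg.norm(d).round(4),np.arctan2(d[1],d[0]).round(4),"piv dist",np.linalg.norm(g).round(4),"yaw",(np.arctan2(g[1],g[0])-np.pi/2).round(4))
E
```

```text
top [ 0.5234  0.0371 -1.5958] [ 0.5689 -0.1469 -2.9015] rider [0.3991 0.0561] 0.1257 2.9896 piv dist 0.1895 yaw 0.2428
side [ 0.5249  0.0427 -1.596 ] [ 0.5711 -0.1416 -2.8906] rider [0.4011 0.0591] 0.1249 3.0097 piv dist 0.19 yaw 0.2457
```

```bash
cat >> h.py <<'E'
HUB=np.array([.524,.040])
def fpose(c,th,r,off,z,flip):  # finger on the anticlockwise side (off>0) of a bar at angle th
    xy=c+r*U(th)+off*U(th+np.pi/2); y=th+np.pi/2+flip
    return [*xy,z],[np.pi,0,(y+np.pi)%(2*np.pi)-np.pi]
E
python3 - <<'E'
from h import *
for flip in(0,np.pi):
    for th in np.linspace(-1.0,-3.3,6):
        q=solve_ik(*fpose(HUB,th,.06,.018,.034,flip)); print(round(flip,1),round(th,2),None if q is None else np.round(q,2))
E
```

```text
0 -1.0 [ 0.21  0.61 -0.34  1.87  0.29  0.71 -1.3 ]
0 -1.46 [ 0.17  0.57 -0.25  1.93  0.21  0.67 -1.66]
0 -1.92 [ 0.12  0.52 -0.16  2.    0.14  0.63 -2.06]
0 -2.38 [ 0.05  0.48 -0.1   2.07  0.08  0.59 -2.49]
0 -2.84 [-0.91  0.78  1.08  2.15 -0.99  0.84 -2.04]
0 -3.3 [ 0.73  0.75 -1.09  2.12  0.91  0.86  2.06]
3.1 -1.0 [ 0.72  0.91 -1.09  1.86  0.96  1.02  1.36]
3.1 -1.46 [ 0.45  0.64 -0.61  1.92  0.53  0.75  1.22]
3.1 -1.92 [ 0.48  0.6  -0.62  1.99  0.53  0.71  0.76]
3.1 -2.38 [ 0.46  0.56 -0.6   2.06  0.5   0.67  0.29]
3.1 -2.84 [ 0.37  0.51 -0.53  2.11  0.44  0.63 -0.16]
3.1 -3.3 [ 0.28  0.49 -0.49  2.13  0.4   0.61 -0.65]
```

Run:
```python
from h import *
F=np.pi
move_gripper(0)
t0=-1.0
p,o=fpose(HUB,t0,.06,.018,.2,F); goto(p,o)
p,o=fpose(HUB,t0,.06,.018,.034,F); print(move_straight(p,.12,stop_force=15),read_t())
for th in np.linspace(t0,-3.16,19)[1:]:
    p,o=fpose(HUB,th,.06,.018,.034,F)
    if move_straight(p,.06,o,stop_force=15): print("STOP",th,read_contact_force());break
print(read_t(),read_contact_force(),read_eef_pos())
for c in("top","side"):
    p=read_camera(c); save(p,c+"1")
```

```text
False 5.9833
10.9333 [ 0.52952261 -0.49855747  1.41197264] [0.46376295 0.02294261 0.03398596]
```

View pics/side1.png

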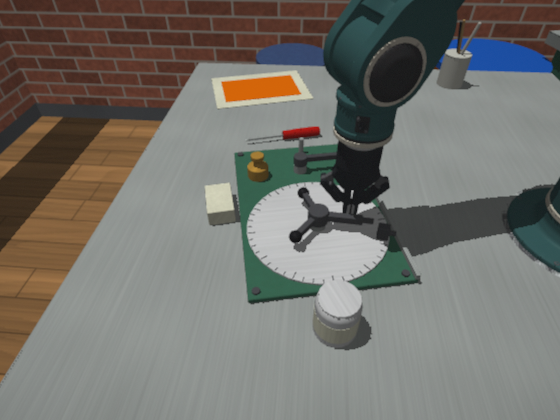

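The pointer now runs from the hub (212,318) to about (220,378), just short of the rider at (230,383). I'll measure what's left from here, leaving out the finger points.

```bash
cat >> h.py <<'E'
def wheel_now(p,h,th0):
    P=cloud(p).reshape(-1,3); P=P[~np.isnan(P[:,0])]
    e=np.array(read_eef_pos())[:2]
    k=(P[:,2]>.044)&(P[:,2]<.056)&(np.linalg.norm(P[:,:2]-h,axis=1)<.108)&(np.linalg.norm(P[:,:2]-h,axis=1)>.03)&(np.linalg.norm(P[:,:2]-e,axis=1)>.024)
    Q=P[k][:,:2]; h=np.array(h)
    f=lambda x: np.min([segd(Q,h,h+r*U(x[0]+k)) for r,k in((.105,0),(.072,2*np.pi/3),(.072,-2*np.pi/3))],0)
    r=min((least_squares(f,[th0+d],loss="soft_l1",f_scale=.004) for d in(-.2,0,.2)),key=lambda r:r.cost); 
    return r.x[0],len(Q)
E
python3 - <<'E'
from h import *
p=read_camera("side"); print("side",wheel_now(p,(.5249,.0427),-3.16), "rider",3.0097-2*np.pi)
p=read_camera("top"); print("top",wheel_now(p,(.5234,.0371),-3.16), "rider",2.9896-2*np.pi)
for c in ("side",):
    p=read_camera(c); save(p,"a"); marks(p,["pointer_tip","wheel_hub","rider_mark"])
E
```

```text
side (np.float64(-3.196141807788515), 561) rider -3.273485307179586
top (np.float64(-3.220534208578201), 329) rider -3.2935853071795864
pointer_tip [223.5 373.5] 0.58 [0.4186 0.0512]
wheel_hub [215.5 313.8] 0.94 [0.5313 0.0388]
rider_mark [223.5 374.8] 0.8 [0.4162 0.051 ]
rider_mark [155.9 300.5] 0.66 [ 0.5664 -0.1593]
```

Run:
```python
from h import *
F=np.pi
for th in(-3.2,-3.234,-3.15,-2.95):
    p,o=fpose(HUB,th,.06,.018,.034,F); print(move_straight(p,.04,o,stop_force=15))
p[2]=.2; move_straight(p,.15)
goto([.40,-.24,.2],[np.pi,0,-1.4]); print(read_t())
for c,h in(("side",(.5249,.0427)),("top",(.5234,.0371))):
    p=read_camera(c); save(p,c+"2"); print(c,wheel_now(p,h,-3.25))
    Q=near(p,(.397,.058)); print(Q.mean(0),len(Q)); marks(p,["pointer_tip","wheel_hub","rider_mark"])
    if c=="top": cv2.imwrite("pics/top2c.png",cv2.resize(cv2.cvtColor(p["color"][150:310,200:400],cv2.COLOR_RGB2BGR),None,fx=3.7,fy=3.7,interpolation=2))
```

```text
False
False
False
False
15.7833
side (np.float64(-3.2564396474060784), 622)
[0.39844899 0.06177312 0.0413095 ] 191
pointer_tip [219.2 370.5] 0.63 [0.4232 0.0399]
wheel_hub [217.2 317.6] 0.65 [0.5239 0.0429]
wheel_hub [221.4 372.4] 0.21 [0.4202 0.0457]
rider_mark [222.  374.8] 0.55 [0.4158 0.0469]
rider_mark [155.  343.9] 0.29 [ 0.4662 -0.1711]
top (np.float64(-3.27544678496415), 529)
[0.39645509 0.05663107 0.04390933] 134
pointer_tip [274.5 286.9] 0.77 [0.421 0.045]
wheel_hub [224.4 290.4] 0.94 [0.5221 0.0383]
wheel_hub [249.8 393.1] 0.22 [ 0.4713 -0.1702]
rider_mark [275.7 282.8] 0.66 [0.4186 0.0533]
```

View pics/top2c.png

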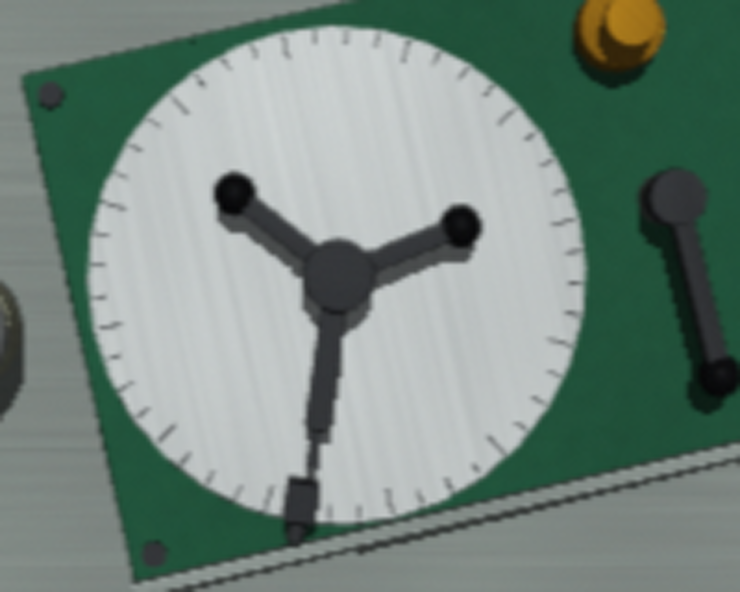

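The pointer is about 1–1.5° short of the rider: hub (338,272), arm end (319,428) and rider (303,495) in the crop. One small extra nudge, then the lever.

Run:
```python
from h import *
F=np.pi
p,o=fpose(HUB,-2.95,.06,.018,.2,F); goto(p,o)
for th,v in((-2.95,.15),(-3.15,.05),(-3.257,.03),(-3.15,.05),(-2.95,.08)):
    p,o=fpose(HUB,th,.06,.018,.034,F)
    if move_straight(p,v,o,stop_force=15): print("STOP",th)
p[2]=.2; move_straight(p,.15)
PIV=np.array([.570,-.145])
p,o=fpose(PIV,-3.25,.065,-.018,.2,F); goto(p,o)
print(read_t())
for c,h in(("side",(.5249,.0427)),("top",(.5234,.0371))):
    p=read_camera(c); save(p,c+"3"); print(c,wheel_now(p,h,-3.28))
for th in np.linspace(-3.25,-1.7,5): print(solve_ik(*fpose(PIV,th,.065,-.018,.034,F)) is not None)
```

```text
22.9583
side (np.float64(-3.2791907805047855), 622)
top (np.float64(-3.2994185036915114), 529)
True
True
True
True
True
```

The wheel matches the rider to within 0.01 rad in both cameras. Now the lever.

Run:
```python
from h import *
F=np.pi; PIV=np.array([.570,-.145])
p,o=fpose(PIV,-3.25,.065,-.018,.034,F); print(move_straight(p,.12,stop_force=15))
for th in np.linspace(-3.25,-1.58,16)[1:]:
    p,o=fpose(PIV,th,.065,-.018,.034,F)
    if move_straight(p,.05 if th<-1.95 else .02,o,stop_force=10): print("STOP",th,read_contact_force());break
e=np.array(read_eef_pos()); print(e,read_t(),read_contact_force())
d=e[:2]-PIV; print("angle est",np.arctan2(d[1],d[0])+np.arctan2(.018,.065))
for c in("side","top"):
    p=read_camera(c); save(p,c+"4")
```

```text
False
STOP -1.6913333333333334 [ 0.7035827  -0.2836075   0.43507884]
[ 0.54160678 -0.20642158  0.03347039] 29.2833 [ 0.7035827  -0.2836075   0.43507884]
angle est -1.7336520339831154
```

View pics/side4.png

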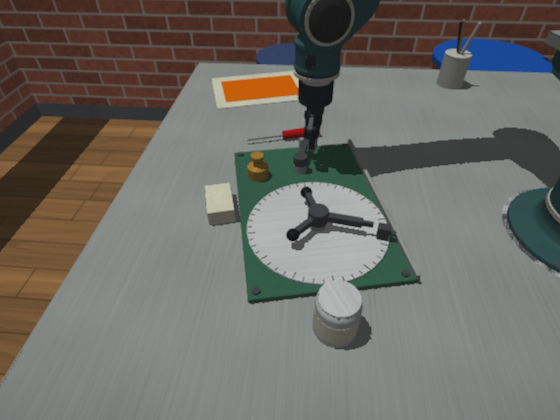

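The lever has swung over to the pin, with the finger at about (150,312) on its wheel side. I'll press once more to confirm the hard stop, then withdraw and measure.

Run:
```python
from h import *
F=np.pi; PIV=np.array([.570,-.145])
p,o=fpose(PIV,-1.58,.065,-.018,.034,F); print(move_straight(p,.02,o,stop_force=14),read_eef_pos())
for th in(-1.85,-2.15):
    p,o=fpose(PIV,th,.065,-.018,.034,F); move_straight(p,.06,o)
p[2]=.2; move_straight(p,.15); goto([.30,-.42,.25],[np.pi,0,-1.0]); print(read_t())
for c,h in(("side",(.5249,.0427)),("top",(.5234,.0371))):
    p=read_camera(c); print(c,wheel_now(p,h,-3.28))
    P=cloud(p).reshape(-1,3); P=P[(P[:,2]>.044)&(P[:,2]<.058)]
    pv=np.array((.5711,-.1416) if c=="side" else (.5689,-.1469)); d=P[:,:2]-pv; r=np.linalg.norm(d,axis=1); a=np.arctan2(d[:,1],d[:,0])
    k=(r>.03)&(r<.065)&(abs(a+1.8)<.6); print("lever arm ang",a[k].mean(),k.sum()); k=(r>.092)&(r<.115)&(abs(a+1.8)<.6); print("ball",a[k].mean(),k.sum(),"home",.244+1.2-np.pi)
    save(p,c+"5")
    if c=="top": cv2.imwrite("pics/top5c.png",cv2.resize(cv2.cvtColor(p["color"][130:310,220:470],cv2.COLOR_RGB2BGR),None,fx=3.1,fy=3.1,interpolation=2))
```

```text
True [ 0.54151184 -0.20658572  0.03295245]
34.05
side (np.float64(-3.279920088967906), 631)
lever arm ang -1.7908721673748331 46
ball -1.7514968777258477 47 home -1.6975926535897932
top (np.float64(-3.2987914431757135), 549)
lever arm ang -1.7717064030580527 105
ball -1.740519746488746 91 home -1.6975926535897932
```

View pics/top5c.png

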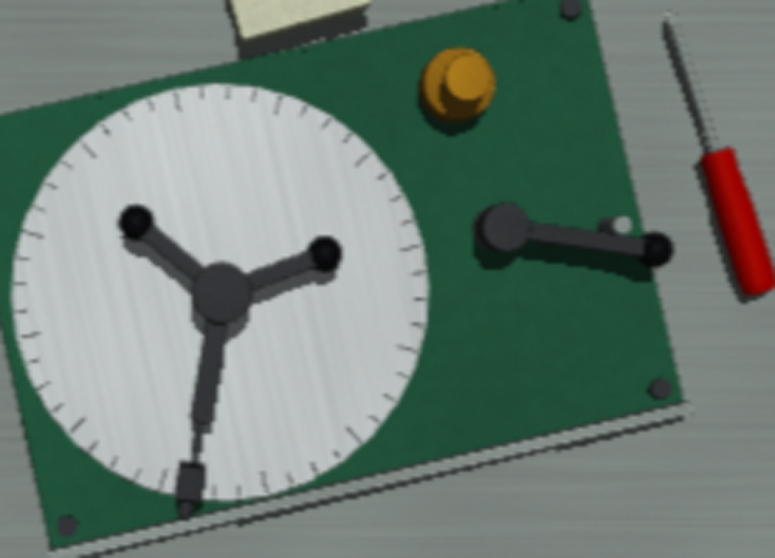

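The lever's edge lies against the pin (622,228), and it didn't move under a 10 N and then a 14 N press. The pointer lines up with the rider (191,480), and the hand is clear.

```bash
python3 -c "
from workcell import *
print(hand_in())"
```

```text
the job is handed in; nothing more can be done
None
```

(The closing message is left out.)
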